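Slide the top well plate off the stack onto the platform

ROBOT

A 6-joint arm with a two-finger parallel gripper is mounted at the origin on a cart in front of the work surface, level with it; the furniture and walls round the work are solid. World frame = base frame: x ahead of the robot, y to its left, z up, the work surface at z = 0. Lengths are in m, angles in degrees, forces in N, time in s.
With the tool pointing down it reaches from about 0.325 to 0.9 m from the base axis. Payload 6.1 kg.
Tool frame: the origin (TCP) lies at the very end of the fingers, on their centre line; the grasp point (between the pads) lies 19 mm behind it; x points along the fingers, y is the direction in which the jaws open and shut, and the axes are right-handed (so a half turn about x gives the same grasp; the last joint's range is limited). The gripper opens to 87 mm and grips with 3 to 60 N. Pads are 19 mm wide; open, the fingers measure 117 mm over their backs; the gripper's body (75 mm by 190 mm) begins 51 mm behind the grasp point.
Start: joints at [-83.6, 12.628, 87.462, -0, 79.91, -7.225], TCP at [0.147, -0.607, 0.223] pointing down, gripper open.
Joint ranges: [-170.65, 170.65], [-52.31, 119.04], [5.05, 147.46], [-71.25, 251.25], [11.57, 151.72], [-153.62, 153.62]. Speed limits (degrees/s): [147.25, 147.25, 172.46, 180, 180, 180].

INTERFACE

Orientations are given as [roll, pitch, yaw] about the fixed x, y, z axes, in that order (R = Rz(yaw) Ry(pitch) Rx(roll)).
In Python, from bench import robot gives the robot as it stands. The module is installed in compiled form; this text tells all that it offers.
- The arm moves only by the tool step_arm, never from a script. Its argument "series" is a list of rows, each an object with "xyz": the shift along the tool's x, y, z in mm, a list of three; "roll": the turn about the tool's x in rad. A call has 1 to 20 rows; each row is the pose to reach, as a shift and turn from the pose commanded when the call began, along the tool's axes at that moment; what a row does not reach only later rows make up. A row lasts 1/8 s, in which the tool goes at most 62.5 mm and 10.7 degrees, less where a joint would pass 70% of its speed; a pose out of reach is approached as far as the arm can. A call with a gripper value outside its range is refused whole. "jaw" is the gripper command: -1 is shut, 1 is fully open, values between are in proportion, set as the call begins (left out, the last holds). The fingers move at their own pace and stop on an object; "squeeze" is the grip in N (left out, the last holds). Time passes only in rows, so rows that repeat a pose let the fingers close. It gives the time, the measured TCP pose, the force and the opening at its end, in the units of the state.
- robot.observe(): the state, without advancing time (a new reading comes with each control period).
- robot.get_image(name): name is "scene" or "side" or "wrist"; returns the picture (384x512x3 uint8, red, green, blue); there is no depth.
- robot.get_calibration(name): a dict with "K" (3x3 intrinsics, pixels), "cam_to_world" (4x4, takes a point from camera to world coordinates). Camera axes: x right, y down, z forward; pixel columns grow to the right and rows downward; lengths in m; the calibration is good to about 2 mm. A picture is of the moment at which its call begins: read the wrist's pose just before it. get_calibration takes no time and is no camera call; for the wrist camera it gives the pose at the moment of the call.
- robot.hand_in(): hands the job in, once; it reports no verdict.
The state is a dict: "time_s": time; "qpos": joint angles; "qd": joint speeds; "effort": joint torques, N m; "tcp_pos": TCP position; "orientation": TCP orientation; "ft_force": force on the tool from outside, world axes, zero at the start; "ft_torque": the same for the moment, N m; "opening": opening from 0.0 (shut) to 1.0 (fully open).
Only numpy, scipy, OpenCV 4.12 (cv2) and the standard library are available. Lean on these libraries where they do the work, as an engineer would, in place of code of your own. Each camera call takes 0.05 s, during which the arm holds its last target. There are 200 camera calls.

TASK

Slide the top well plate sideways off its stack onto the raised aluminium platform right beside it, so that it lies flat and square in the middle of the platform. The samples must stay level and sealed: slide it across without lifting or tipping it, and leave the two plates below it stacked where they are.

Things in the scene. Friction and masses are not known exactly. Their poses are not given: they have to be found in the camera images.
- plate_top: Top plate of the stack of three, the one to move: 96-well plate with lid, a flat white block 86 x 128 x 14 mm (x, y, z); origin at the centre of its underside, x along the short side, y along the long side, z up. It is loose and weighs about 0.06 kg; its underside starts 62 mm above the table. It is too wide to grip; push it by a long side face.
- plate_mid: Middle plate of the stack, stays: 96-well plate with lid, a flat white block 86 x 128 x 14 mm (x, y, z); origin at the centre of its underside, x along the short side, y along the long side, z up. It is loose; its top face is 62 mm above the table.
- plate_low: Bottom plate of the stack, stays: 96-well plate with lid, a flat white block 86 x 128 x 14 mm (x, y, z); origin at the centre of its underside, x along the short side, y along the long side, z up. It is loose and stands on a fixed grey board on posts whose top is 34 mm above the table.
- platform_top (a point): Centre of the top face of the fixed aluminium platform, 100 x 140 mm (x, y), with a thin engraved plate outline; z up. The face is 60 mm above the table, 2 mm below the top plate's underside. The platform stands beside the stack, on the robot's left or right of it; its long side faces theirs across a gap of 3 to 18 mm, parallel within 5 degrees.

How it is judged:
By the outcome, as a careful person would: the job done as asked, in the order asked, and still so for the second after the job is handed in, with the robot touching nothing.
It also fails if it takes over 32 s, if anything falls off the work surface, if the arm or the gripper's body presses on something with over 40 N, if the wrist force passes 120 N, or if a joint passes its speed limit or range.

## Working session

There is one attempt and no reset: what is moved stays moved. The work goes in short steps, Python scripts to look and compute and a tool call to move; the robot and the scene stay as the last step left them, time stands still between calls to the robot, and variables do not carry over. Pictures are saved under pics/ and viewed, about 8 in all and at most 12, crops included, and the job is handed in when it is done.

Besides the shell and the picture viewer there is one more tool, called in YAML: its name, and indented under it one key for each argument. step_arm: Moves the arm, as the interface text tells. Its arguments: {"type":"object","properties":{"series":{"type":"array","items":{"type":"object","properties":{"xyz":{"type":"array","items":{"type":"number"}},"roll":{"type":"number"}}}},"jaw":{"type":"number"},"squeeze":{"type":"number"}},"required":["series"]}

```bash
mkdir -p pics
python3 - <<'E'
from bench import robot
import cv2,numpy as np
s=robot.observe(); print(s)
for n in ("scene","side"):
    c=robot.get_calibration(n); print(n,np.round(c["K"],1).tolist(),np.round(c["cam_to_world"],4).tolist())
    cv2.imwrite(f"pics/{n}0.png",cv2.cvtColor(robot.get_image(n),cv2.COLOR_RGB2BGR))
E
```

```text
{'time_s': 0.0, 'qpos': array([-8.35992939e+01,  1.26769509e+01,  8.75251723e+01, -2.10078357e-04,
        7.99110840e+01, -7.22458065e+00]), 'qd': array([ 0.10135374,  0.0388452 ,  0.0317688 ,  0.07806354, -0.03428671,
        0.06117411]), 'effort': array([-2.62606063e-04, -4.94614756e+01, -3.87371850e+01,  6.98196539e-02,
        5.71835053e-02, -1.41228807e-04]), 'tcp_pos': array([ 0.1471613 , -0.60678596,  0.22142426]), 'orientation': array([-97.11993811,  89.88679263,  96.50538562]), 'ft_force': array([-0.25341546,  0.25503335,  0.45915174]), 'ft_torque': array([ 0.02107881, -0.03233417, -0.01484559]), 'opening': 1.0042169993572494}
scene [[483.1, 0.0, 245.9], [0.0, 483.1, 196.5], [0.0, 0.0, 1.0]] [[-0.8297, -0.3981, 0.3912, 0.1801], [-0.558, 0.6053, -0.5676, 0.5568], [-0.0108, -0.6893, -0.7244, 0.6924], [0.0, 0.0, 0.0, 1.0]]
side [[412.1, 0.0, 255.6], [0.0, 412.1, 195.2], [0.0, 0.0, 1.0]] [[-0.9428, -0.2145, 0.2551, 0.2907], [-0.3333, 0.606, -0.7223, 0.6774], [0.0004, -0.766, -0.6428, 0.6301], [0.0, 0.0, 0.0, 1.0]]
```

View pics/scene0.png

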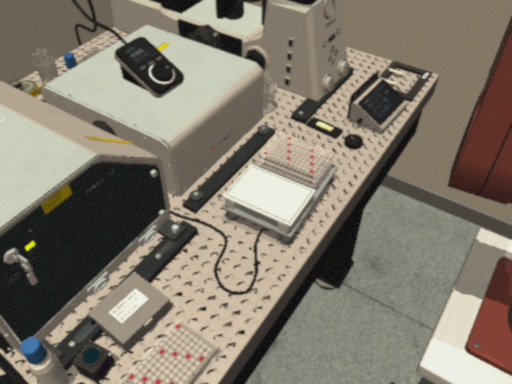

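View pics/side0.png

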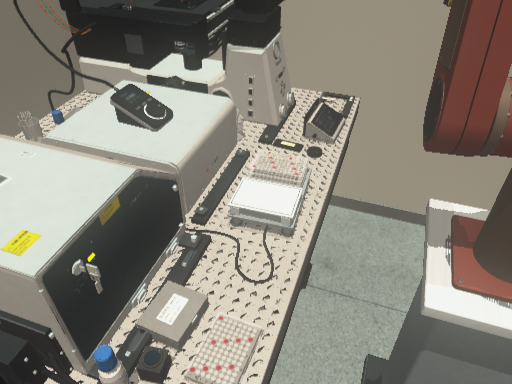

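Run:
```python
import cv2,numpy as np
a=cv2.imread("pics/scene0.png")[125:250,205:350]; b=cv2.imread("pics/side0.png")[140:240,215:325]
cv2.imwrite("pics/c0.png",cv2.resize(a,None,fx=5.5,fy=4.8*5.5/4.8*0.87,interpolation=cv2.INTER_CUBIC) if 0 else cv2.resize(a,None,fx=4.8,fy=4.8,interpolation=cv2.INTER_CUBIC))
cv2.imwrite("pics/c1.png",cv2.resize(b,None,fx=6,fy=6,interpolation=cv2.INTER_CUBIC))
```

```text
(no output)
```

View pics/c0.png

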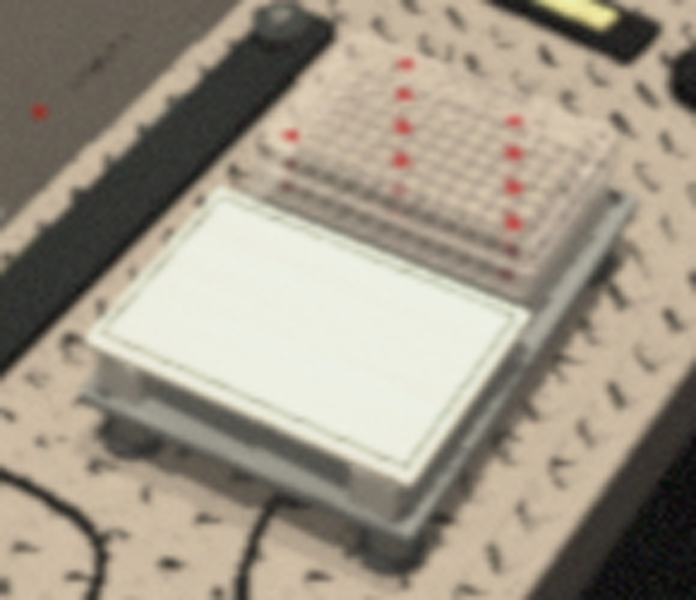

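View pics/c1.png

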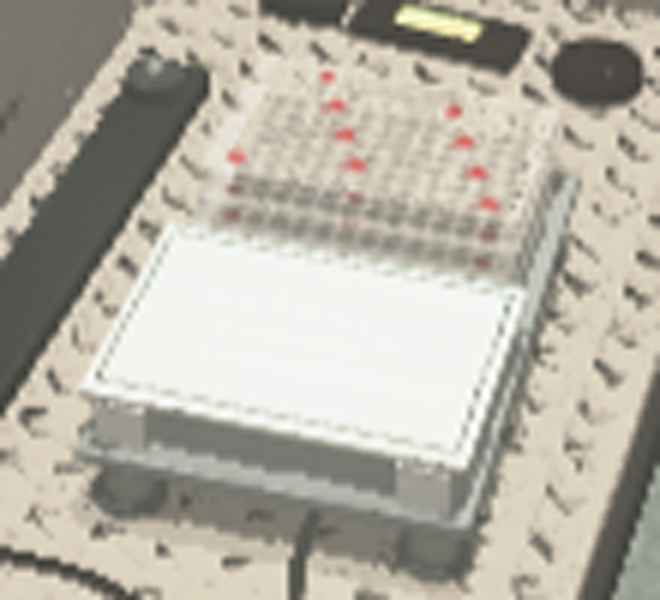

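```bash
cat > h.py <<'E'
import numpy as np,cv2
from bench import robot
def ray(cal,uv,z):
    T=np.array(cal["cam_to_world"]);d=T[:3,:3]@np.linalg.inv(cal["K"])@np.array([uv[0],uv[1],1.])
    return T[:3,3]+d*(z-T[2,3])/d[2]
E
python3 - <<'E'
from h import *
def go(n,s,off,pts,z):
    c=robot.get_calibration(n)
    P=[ray(c,((u+.5)/s-.5+off[0],(v+.5)/s-.5+off[1]),z) for u,v in pts]
    P=np.array(P)[:,:2]*1000
    print(n,np.round(P,1).tolist(),"cen",P.mean(0).round(1),"sides",[round(float(np.linalg.norm(P[i]-P[i-1])),1) for i in range(4)],"ang",[round(float(np.degrees(np.arctan2(*(P[i]-P[i-1])[::-1]))),1) for i in range(4)])
go("scene",4.8,(205,125),[(222,190),(528,313),(408,480),(90,340)],.06)
go("side",6,(215,140),[(170,232),(525,290),(465,465),(85,388)],.06)
go("scene",4.8,(205,125),[(258,145),(540,268),(617,135),(335,40)],.076)
go("side",6,(215,140),[(210,175),(525,225),(555,120),(252,65)],.076)
c=robot.get_calibration("wrist");print(c)
s=robot.observe()
from scipy.spatial.transform import Rotation as R
print(R.from_euler("xyz",s["orientation"],degrees=True).as_matrix().round(3))
E
```

```text
scene [[561.6, -15.5], [426.0, -21.8], [422.1, 75.1], [557.2, 81.4]] cen [491.7  29.8] sides [97.0, 135.7, 97.1, 135.3] ang [-87.4, -177.3, 92.4, 2.7]
side [[563.8, -10.0], [428.8, -20.9], [424.3, 77.1], [560.1, 83.4]] cen [494.3  32.4] sides [93.4, 135.4, 98.0, 136.0] ang [-87.7, -175.4, 92.7, 2.7]
scene [[554.5, -31.0], [427.4, -30.7], [437.6, -114.9], [563.5, -104.3]] cen [495.8 -70.2] sides [73.8, 127.2, 84.7, 126.4] ang [97.0, 179.9, -83.1, 4.8]
side [[554.4, -28.6], [434.5, -38.2], [440.4, -107.2], [564.1, -104.0]] cen [498.4 -69.5] sides [75.9, 120.3, 69.3, 123.7] ang [97.3, -175.4, -85.1, 1.5]
{'K': array([[279.95699287,   0.        , 255.65654628],
       [  0.        , 279.95699287, 195.4906065 ],
       [  0.        ,   0.        ,   1.        ]]), 'cam_to_world': array([[ 0.23565364, -0.9360182 , -0.26141402,  0.21903809],
       [-0.9718347 , -0.22756679, -0.06124278, -0.58923748],
       [-0.00216479,  0.2684833 , -0.96328191,  0.38450596],
       [ 0.        ,  0.        ,  0.        ,  1.        ]])}
[[-0.     0.236 -0.972]
 [ 0.002 -0.972 -0.236]
 [-1.    -0.002 -0.   ]]
```

Run:
```python
from h import *
c=robot.get_calibration("scene")
for n,p,z in [("tower bottom near right",(318,98),0),("tower right far",(350,72),0),("tower near left",(272,92),0),("gadget front",(375,130),0),("gadget right",(405,100),0.03),("gadgettop",(405,85),.05),("box bottom",(185,195),0),("bench corner",(436,76),0),("bench edge",(330,235),0),("box far",(265,110),0)]:
    print(n,ray(c,p,z).round(3))
cv2.imwrite("pics/w0.png",cv2.cvtColor(robot.get_image("wrist"),cv2.COLOR_RGB2BGR))
```

```text
tower bottom near right [ 0.592 -0.359  0.   ]
tower right far [ 0.577 -0.508  0.   ]
tower near left [ 0.7  -0.32  0.  ]
gadget front [ 0.426 -0.319  0.   ]
gadget right [ 0.402 -0.422  0.03 ]
gadgettop [ 0.417 -0.45   0.05 ]
box bottom [0.657 0.077 0.   ]
bench corner [ 0.384 -0.61   0.   ]
bench edge [0.371 0.01  0.   ]
box far [ 0.675 -0.247  0.   ]
```

step_arm:
  series:
    - {"xyz": [0, -20, -23], "roll": -0.07}
    - {"xyz": [0, -55, -62], "roll": -0.19}
    - {"xyz": [0, -93, -104], "roll": -0.32}
    - {"xyz": [0, -131, -147], "roll": -0.45}
    - {"xyz": [0, -169, -190], "roll": -0.58}
    - {"xyz": [0, -207, -232], "roll": -0.71}
    - {"xyz": [0, -245, -275], "roll": -0.84}
    - {"xyz": [0, -283, -318], "roll": -0.97}
    - {"xyz": [0, -321, -360], "roll": -1.1}
    - {"xyz": [0, -359, -403], "roll": -1.22}
    - {"xyz": [0, -390, -438], "roll": -1.32}
    - {"xyz": [0, -410, -460], "roll": -1.39}
    - {"xyz": [0, -410, -460], "roll": -1.39}
    - {"xyz": [0, -410, -460], "roll": -1.39}
  jaw: 1

```text
time_s: 1.9
tcp_pos: [0.4972, -0.101, 0.2222]
orientation: [-79.3, 89.9, -166.1]
ft_force: [-0.4, -0.1, 0.3]
opening: 1.007
```

Run:
```python
from h import *
s=robot.observe();c=robot.get_calibration("wrist");im=robot.get_image("wrist")
print(s["time_s"],s["tcp_pos"],s["orientation"],np.array(c["cam_to_world"]).round(4).tolist())
np.savez("w1.npz",**c)
cv2.imwrite("pics/w1.png",cv2.cvtColor(im,cv2.COLOR_RGB2BGR))
cv2.imwrite("pics/w1b.png",cv2.resize(cv2.cvtColor(im,cv2.COLOR_RGB2BGR),None,fx=1.5625,fy=1.5625,interpolation=cv2.INTER_CUBIC))
```

```text
1.9 [ 0.49717993 -0.10096473  0.22221859] [ -79.31725717   89.94557971 -166.0939443 ] [[0.9984, 0.0545, 0.0142, 0.4936], [0.0563, -0.9617, -0.2681, -0.027], [-0.001, 0.2685, -0.9633, 0.3852], [0.0, 0.0, 0.0, 1.0]]
```

View pics/w1b.png

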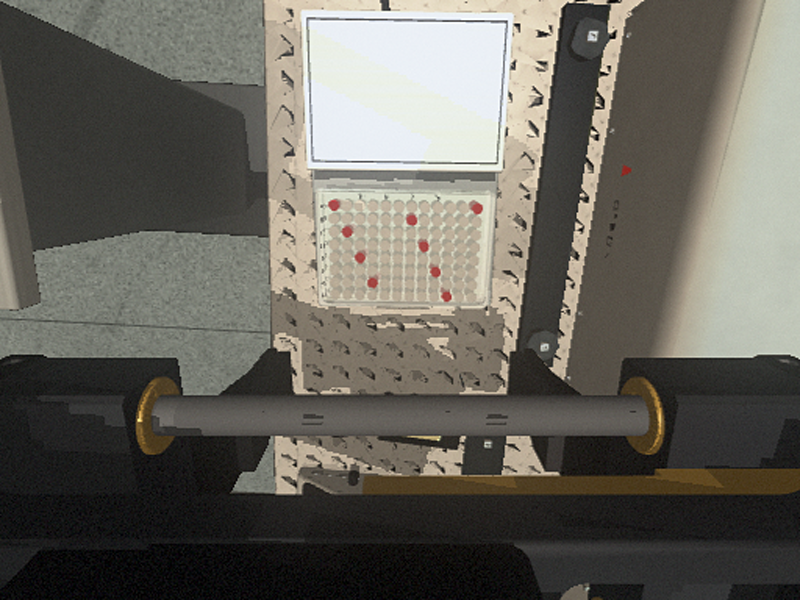

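The platform spans about (302,12)–(502,170) and the lidded plate (315,185)–(492,305), in the 1.56× view. I'll enlarge it for the corners.

Run:
```python
import cv2
a=cv2.imread("pics/w1.png")
p=cv2.resize(a[0:118,188:333],None,fx=5,fy=5,interpolation=cv2.INTER_CUBIC)
q=cv2.resize(a[98:208,188:333],None,fx=5,fy=5,interpolation=cv2.INTER_CUBIC)
cv2.imwrite("pics/w1p.png",p);cv2.imwrite("pics/w1q.png",q)
```

```text
(no output)
```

View pics/w1p.png

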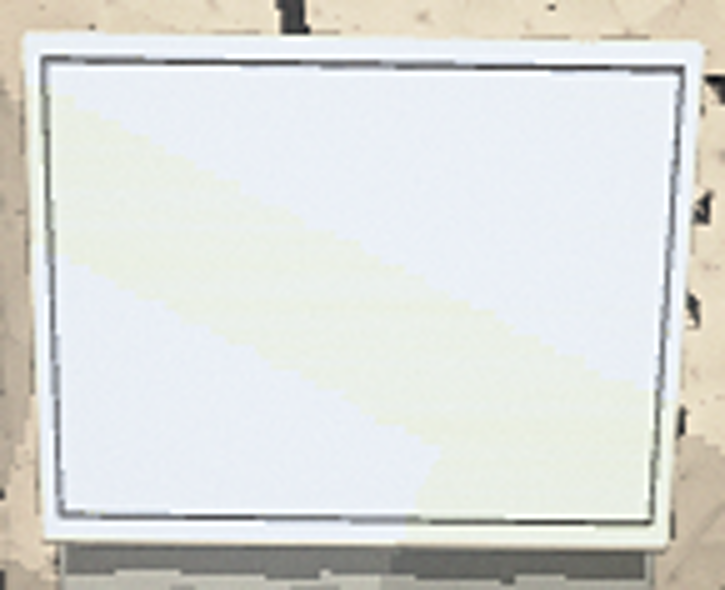

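View pics/w1q.png

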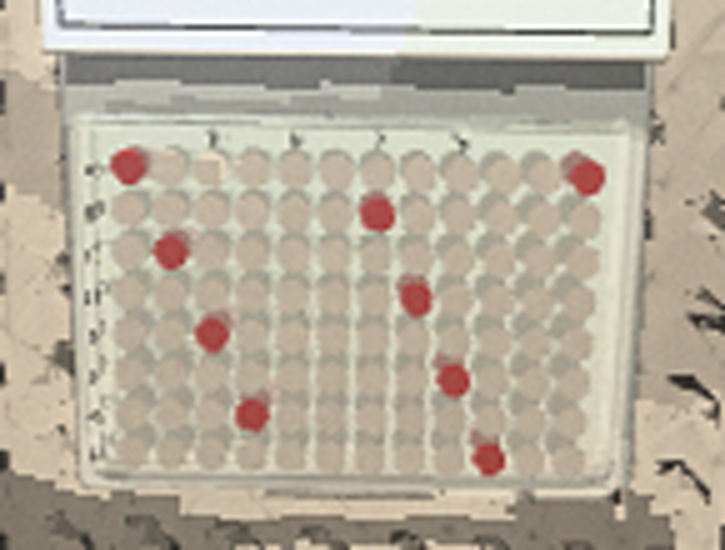

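Run:
```python
from h import *
c=dict(np.load("w1.npz"))
def go(n,oy,pts,z):
    P=np.array([ray(c,((u+.5)/5-.5+188,(v+.5)/5-.5+oy),z) for u,v in pts])[:,:2]*1000
    print(n,np.round(P,1).tolist(),"cen",P.mean(0).round(1),"sides",[round(float(np.linalg.norm(P[i]-P[i-1])),1) for i in range(4)],"ang",[round(float(np.degrees(np.arctan2(*(P[i]-P[i-1])[::-1]))),1) for i in range(4)])
go("plat",0,[(25,33),(703,43),(668,545),(45,535)],.06)
go("outl",0,[(42,58),(685,68),(652,522),(60,515)],.06)
go("plate",98,[(70,118),(640,125),(622,492),(82,483)],.076)
```

```text
plat [[423.3, 78.0], [560.9, 83.9], [565.4, -13.4], [427.4, -19.1]] cen [494.2  32.4] sides [97.2, 137.7, 97.5, 138.2] ang [92.4, 2.5, -87.3, -177.6]
outl [[426.8, 73.7], [557.8, 79.3], [561.3, -8.8], [430.7, -14.7]] cen [494.1  32.4] sides [88.5, 131.2, 88.2, 130.8] ang [92.5, 2.4, -87.7, -177.4]
plate [[435.9, -34.1], [557.6, -28.7], [562.7, -110.0], [439.1, -114.8]] cen [498.8 -71.9] sides [80.8, 121.8, 81.5, 123.8] ang [92.2, 2.6, -86.4, -177.7]
```

step_arm:
  series:
    - {"xyz": [0, 2, 20], "roll": 0.01}
    - {"xyz": [10, 2, 41], "roll": 0.01}
    - {"xyz": [40, 2, 41], "roll": 0.01}
    - {"xyz": [75, 2, 41], "roll": 0.01}
    - {"xyz": [110, 2, 41], "roll": 0.01}
    - {"xyz": [138, 2, 41], "roll": 0.01}
    - {"xyz": [150, 2, 41], "roll": 0.01}
    - {"xyz": [155, 2, 41], "roll": 0.01}
    - {"xyz": [155, 2, 41], "roll": 0.01}
    - {"xyz": [155, 2, 41], "roll": 0.01}

```text
time_s: 3.2
tcp_pos: [0.5029, -0.1419, 0.0687]
orientation: [62.2, 89.9, -25.1]
ft_force: [0.6, -0.9, -0.4]
opening: 0.999
```

Run:
```python
from h import *
s=robot.observe();c=robot.get_calibration("wrist");im=robot.get_image("wrist")
print(s["time_s"],s["tcp_pos"],s["orientation"],s["ft_force"],np.array(c["cam_to_world"]).round(4).tolist())
np.savez("w2.npz",**c)
cv2.imwrite("pics/w2.png",cv2.cvtColor(im,cv2.COLOR_RGB2BGR))
cv2.imwrite("pics/w2b.png",cv2.resize(cv2.cvtColor(im,cv2.COLOR_RGB2BGR),None,fx=1.5625,fy=1.5625,interpolation=cv2.INTER_CUBIC))
```

```text
3.2 [ 0.50292139 -0.14190217  0.06872623] [ 62.1804555   89.87666632 -25.12653678] [ 0.62037189 -0.90860976 -0.42013433] [[0.9989, 0.0449, 0.0144, 0.4996], [0.0471, -0.962, -0.2689, -0.0678], [0.0018, 0.2692, -0.9631, 0.2316], [0.0, 0.0, 0.0, 1.0]]
```

View pics/w2b.png

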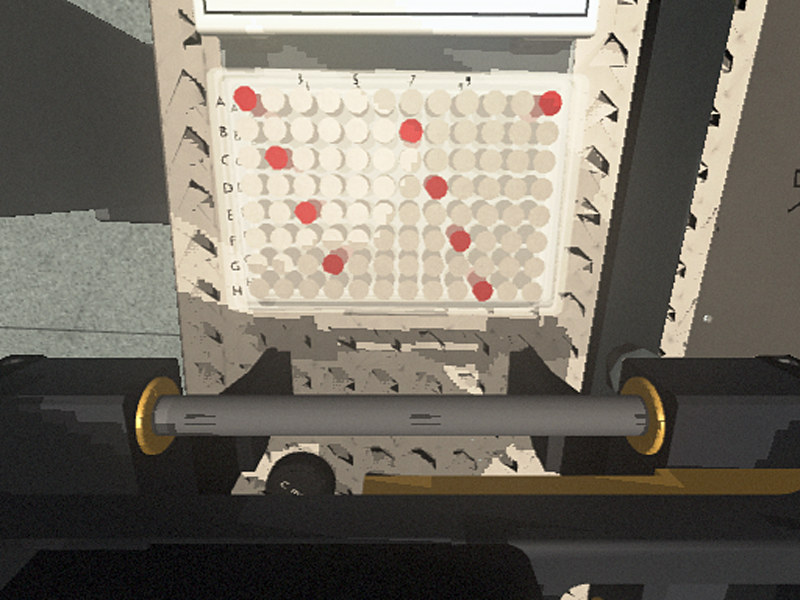

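step_arm:
  series:
    - {"xyz": [2, 0, -3], "roll": 0}
    - {"xyz": [2, 0, -9], "roll": 0}
    - {"xyz": [2, 0, -15], "roll": 0}
    - {"xyz": [2, 0, -21], "roll": 0}
    - {"xyz": [2, 0, -27], "roll": 0}
    - {"xyz": [2, 0, -33], "roll": 0}
    - {"xyz": [2, 0, -39], "roll": 0}
    - {"xyz": [2, 0, -45], "roll": 0}
    - {"xyz": [2, 0, -51], "roll": 0}
    - {"xyz": [2, 0, -57], "roll": 0}
    - {"xyz": [2, 0, -63], "roll": 0}
    - {"xyz": [2, 0, -69], "roll": 0}
    - {"xyz": [2, 0, -75], "roll": 0}
    - {"xyz": [2, 0, -81], "roll": 0}
    - {"xyz": [2, 0, -87], "roll": 0}
    - {"xyz": [2, 0, -93], "roll": 0}
    - {"xyz": [2, 0, -98], "roll": 0}
    - {"xyz": [2, 0, -102], "roll": 0}
    - {"xyz": [2, 0, -105], "roll": 0}
    - {"xyz": [2, 0, -105], "roll": 0}

```text
time_s: 5.75
tcp_pos: [0.4971, -0.0363, 0.0656]
orientation: [153.4, 90.0, 66.1]
ft_force: [0.1, -0.8, -0.6]
opening: 0.998
```

Run:
```python
from h import *
s=robot.observe();c=robot.get_calibration("wrist");im=cv2.cvtColor(robot.get_image("wrist"),cv2.COLOR_RGB2BGR)
print(s["time_s"],s["tcp_pos"],s["orientation"],s["ft_force"],np.array(c["cam_to_world"]).round(4).tolist())
np.savez("w3.npz",**c)
cv2.imwrite("pics/w3.png",im)
cv2.imwrite("pics/w3b.png",cv2.resize(im[0:260,90:430],None,fx=2.3,fy=2.3,interpolation=cv2.INTER_CUBIC))
```

```text
5.75 [ 0.49709706 -0.03632548  0.0655579 ] [153.38086087  89.99752778  66.09106116] [ 0.09776539 -0.81163906 -0.58290265] [[0.9989, 0.0456, 0.0126, 0.4941], [0.0473, -0.9623, -0.2679, 0.0377], [-0.0001, 0.2682, -0.9634, 0.2285], [0.0, 0.0, 0.0, 1.0]]
```

View pics/w3b.png

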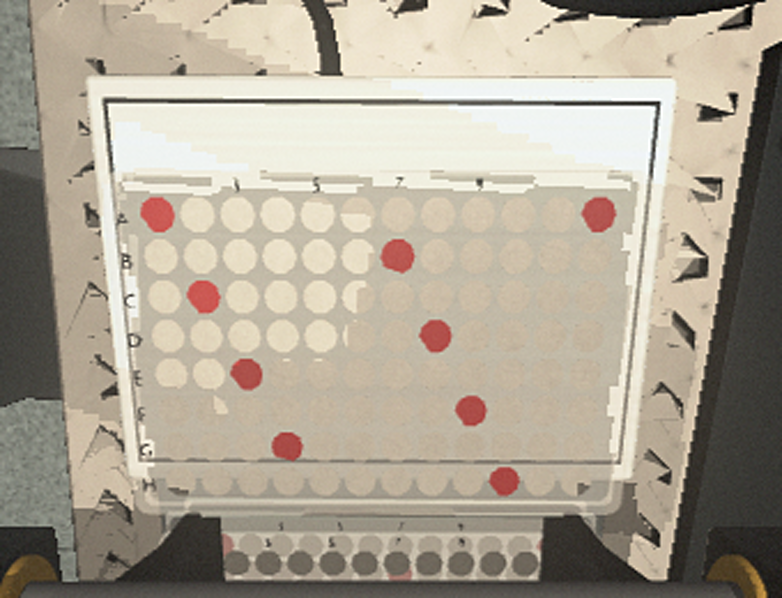

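```bash
cat > m.py <<'E'
from h import *
def go(c,n,pts,z):
    P=np.array([ray(c,((u+.5)/2.3-.5+90,(v+.5)/2.3-.5),z) for u,v in pts])[:,:2]*1000
    print(n,np.round(P,1).tolist(),"cen",P.mean(0).round(1),"sides",[round(float(np.linalg.norm(P[i]-P[i-1])),1) for i in range(4)],"ang",[round(float(np.degrees(np.arctan2(*(P[i]-P[i-1])[::-1]))),1) for i in range(4)])
E
python3 - <<'E'
from m import *
c=dict(np.load("w3.npz"))
go(c,"plat",[(90,78),(675,82),(632,478),(125,473)],.06)
go(c,"outl",[(105,100),(660,103),(622,462),(133,461)],.06)
go(c,"plate",[(120,178),(640,178),(610,512),(143,510)],.075)
go(c,"wells",[(157,214),(599,214),(575,487),(178,485)],.073)
E
```

```text
plat [[423.8, 77.9], [560.7, 83.5], [565.4, -13.8], [426.2, -19.0]] cen [494.   32.1] sides [96.9, 137.0, 97.5, 139.3] ang [91.4, 2.4, -87.2, -177.9]
outl [[427.0, 73.4], [557.9, 79.0], [562.0, -9.4], [428.6, -15.4]] cen [493.9  31.9] sides [88.9, 131.0, 88.5, 133.5] ang [91.0, 2.4, -87.4, -177.4]
plate [[435.2, 54.7], [550.2, 60.2], [554.8, -18.6], [436.2, -23.6]] cen [494.1  18.2] sides [78.4, 115.1, 78.9, 118.7] ang [90.7, 2.7, -86.7, -177.5]
wells [[442.4, 47.7], [542.8, 52.5], [545.7, -13.0], [444.7, -17.2]] cen [493.9  17.5] sides [65.0, 100.5, 65.5, 101.1] ang [92.1, 2.7, -87.4, -177.6]
```

The plate sits flat and square to the outline, about 14 mm short of centre. I'll push most of that, then look again.

step_arm:
  series:
    - {"xyz": [0, 0, -2], "roll": 0}
    - {"xyz": [0, 0.2, -5], "roll": 0}
    - {"xyz": [0, 0.4, -8], "roll": 0}
    - {"xyz": [0, 0.6, -10.5], "roll": 0}
    - {"xyz": [0, 0.6, -12.5], "roll": 0}
    - {"xyz": [0, 0.6, -13], "roll": 0}
    - {"xyz": [0, 0.6, -13], "roll": 0}

```text
time_s: 6.68
tcp_pos: [0.4971, -0.0234, 0.0655]
orientation: [-167.2, 90.0, 105.5]
ft_force: [-0.0, 0.0, 0.1]
opening: 0.999
```

Run:
```python
from h import *
s=robot.observe();c=robot.get_calibration("wrist");im=cv2.cvtColor(robot.get_image("wrist"),cv2.COLOR_RGB2BGR)
print(s["time_s"],s["tcp_pos"],s["ft_force"])
np.savez("w4.npz",**c)
cv2.imwrite("pics/w4.png",im)
cv2.imwrite("pics/w4b.png",cv2.resize(im[0:260,90:430],None,fx=2.3,fy=2.3,interpolation=cv2.INTER_CUBIC))
```

```text
6.675 [ 0.49705905 -0.02337892  0.0655111 ] [-0.01668746  0.00759028  0.11010761]
```

View pics/w4b.png

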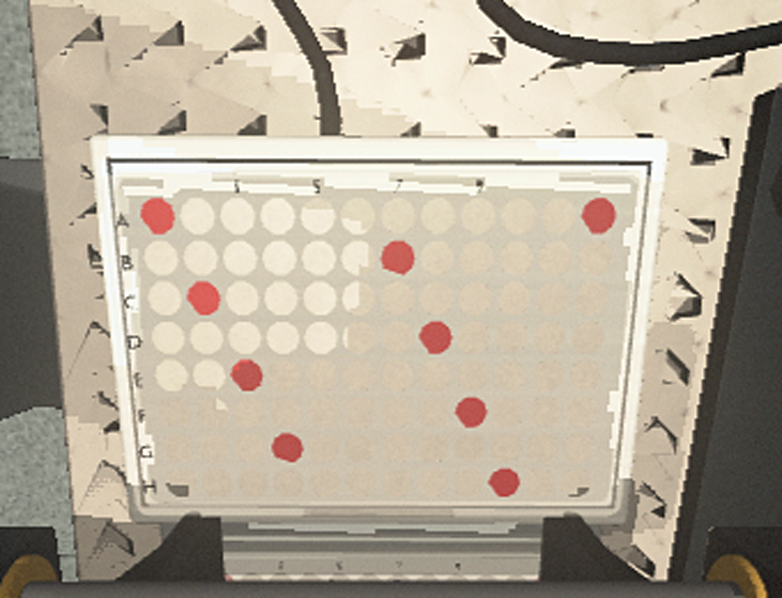

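Run:
```python
from m import *
c=dict(np.load("w4.npz"))
print(np.array(c["cam_to_world"])[:,3])
go(c,"plat top edge +?",[(92,138),(666,142),(632,478),(125,473)],.06)
go(c,"outl",[(110,160),(652,162),(622,462),(133,461)],.06)
go(c,"wells",[(157,215),(599,215),(575,488),(178,486)],.0735)
go(c,"plate",[(120,178),(640,178),(615,518),(133,514)],.074)
```

```text
[0.49402918 0.05058295 0.22847454 1.        ]
plat top edge +? [[423.3, 78.0], [560.7, 83.6], [565.3, -0.9], [426.2, -6.0]] cen [493.9  38.6] sides [84.0, 137.5, 84.6, 139.2] ang [92.0, 2.3, -86.8, -177.9]
outl [[427.3, 73.3], [558.0, 79.0], [561.9, 3.5], [428.6, -2.5]] cen [493.9  38.3] sides [75.8, 130.8, 75.6, 133.5] ang [91.0, 2.5, -87.1, -177.4]
wells [[442.5, 60.4], [542.7, 65.1], [545.6, -0.1], [444.9, -4.3]] cen [493.9  30.3] sides [64.8, 100.2, 65.3, 100.8] ang [92.1, 2.7, -87.5, -177.6]
plate [[434.8, 67.8], [550.6, 73.3], [556.7, -7.5], [433.2, -12.3]] cen [493.8  30.3] sides [80.1, 115.9, 81.0, 123.5] ang [88.9, 2.7, -85.7, -177.8]
```

step_arm:
  series:
    - {"xyz": [0, 0, -1], "roll": 0}
    - {"xyz": [0, 0, -1.8], "roll": 0}
    - {"xyz": [0, 0, -1.8], "roll": 0}
    - {"xyz": [0, 0, 3], "roll": 0}
    - {"xyz": [0, 0, 12], "roll": 0}
    - {"xyz": [-5, 0, 25], "roll": 0}
    - {"xyz": [-30, 0, 40], "roll": 0}
    - {"xyz": [-65, 0, 50], "roll": 0}
    - {"xyz": [-100, 0, 50], "roll": 0}
    - {"xyz": [-130, 0, 50], "roll": 0}
    - {"xyz": [-155, 0, 50], "roll": 0}
    - {"xyz": [-155, 0, 50], "roll": 0}
    - {"xyz": [-155, 0, 50], "roll": 0}

```text
time_s: 8.35
tcp_pos: [0.4989, -0.0738, 0.2195]
orientation: [-107.5, 89.9, 165.2]
ft_force: [-0.3, -0.8, -0.1]
opening: 0.999
```

Run:
```python
from h import *
s=robot.observe();c=robot.get_calibration("wrist");im=cv2.cvtColor(robot.get_image("wrist"),cv2.COLOR_RGB2BGR)
print(s["time_s"],s["tcp_pos"],s["ft_force"])
np.savez("w5.npz",**c)
cv2.imwrite("pics/w5.png",im)
cv2.imwrite("pics/w5b.png",cv2.resize(im[30:220,150:370],None,fx=3,fy=3,interpolation=cv2.INTER_CUBIC))
```

```text
8.35 [ 0.49888729 -0.07375188  0.21952786] [-0.28387319 -0.75750511 -0.06957858]
```

View pics/w5b.png

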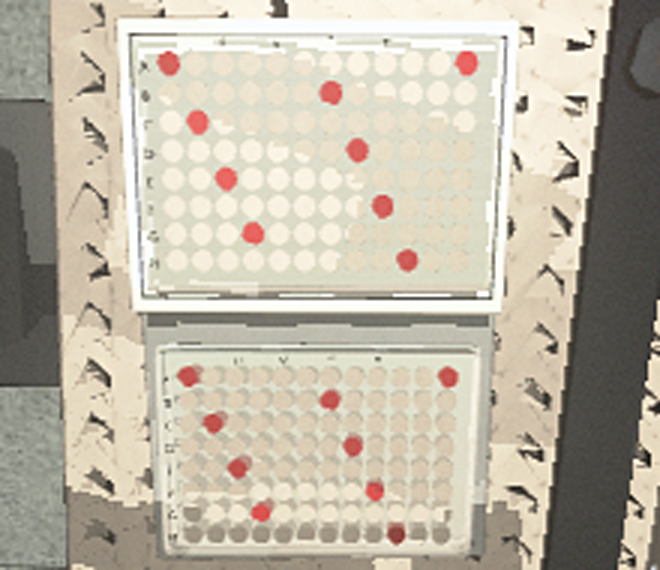

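Run:
```python
from h import *
c=dict(np.load("w5.npz"))
def go(n,pts,z):
    P=np.array([ray(c,((u+.5)/3-.5+150,(v+.5)/3-.5+30),z) for u,v in pts])[:,:2]*1000
    print(n,"cen",P.mean(0).round(1),"sides",[round(float(np.linalg.norm(P[i]-P[i-1])),1) for i in range(4)],"ang",[round(float(np.degrees(np.arctan2(*(P[i]-P[i-1])[::-1]))),1) for i in range(4)])
go("plat",[(119,20),(517,25),(497,312),(135,309)],.06)
go("outl",[(130,36),(506,41),(489,299),(143,297)],.06)
go("wells",[(169,63),(467,63),(460,262),(175,261)],.0735)
go("mid",[(190,377),(448,377),(441,535),(193,534)],.0615)
```

```text
plat cen [493.9  31.7] sides [97.2, 137.1, 96.7, 135.9] ang [92.6, 2.0, -88.1, -177.8]
outl cen [493.9  31.5] sides [87.9, 130.1, 87.0, 129.4] ang [92.4, 2.0, -88.1, -177.6]
wells cen [494.1  32.8] sides [63.7, 99.5, 64.0, 101.0] ang [91.9, 2.7, -86.8, -177.5]
mid cen [499.1 -72.9] sides [63.0, 98.4, 63.3, 99.6] ang [91.4, 2.7, -87.5, -177.5]
```

```bash
python3 -c "
from bench import robot
print(robot.hand_in())"
```

```text
the job is handed in; nothing more can be done
None
```

I slid the top plate about 104 mm off the stack onto the platform on the robot's left and handed the job in at about 8.4 s. I pushed it with both open fingertips against its long side, slowly, in three strokes. Then I backed the fingers off and raised the arm clear.

- **Placing:** in the last wrist picture the plate's wells are centred at (494.1, 32.8) mm, and the platform at (493.9, 31.7) mm, so it is off by about 1 mm. Its angle matches the platform's to about 0.5°. It looks flat and inside the engraved outline.
- **Stack below:** the middle plate's well grid is centred at (499, −73) mm. The top plate's starting centre was (498.8, −71.9) mm, and I never measured the middle plate itself beforehand. The match is within the measuring error, so it does not look moved. The bottom plate I could not measure separately, since it is hidden under the middle one.
- **Forces:** every wrist force reading between moves was about 1 N. I did not read it during the strokes.

No check failed. Two measurements of the platform centre differed by about 0.7 mm, and the camera calibration is only good to about 2 mm.

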